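# Wedge a bench scale level and lock its deck

### The job

The bench scale stands on a hinged deck that sags at the front. Push the thin end of the wooden wedge under the middle of the deck's front edge until the deck sits level, leave the wedge in place there, then turn the T-handled latch beside the deck a quarter turn clockwise (seen from above) until it drops into its locked position. Lift the deck with the wedge alone, do not lean on the scale or deck, and leave the other things on the desk where they are.

Things in the scene. Friction and masses are not known exactly. Their poses are not given: they have to be found in the camera images.
- wedge_mid (a point): middle of the loose plain wooden wedge, 8 mm above its flat underside. 120 mm long, 32 mm wide (parallel sides: grasp across), top sloping evenly from 3 mm high at the thin end to 30 mm at the thick end (27 mm high 14 mm before the thick end). x points along the wedge to the thin end (60 mm from here), z up. Starts flat on the 3 mm cutting mat
- wedge_tip (a point): the thin end of the wedge, in the middle, at its underside; axes as wedge_mid
- slot (a point): point on top of the stand's 4 mm base plate (7 mm above the desk), straight below the middle of the level deck's front edge. x points horizontally inward under the deck (the way the wedge goes, thin end first), y left, z up. The plate runs on under the deck and, as an apron 90 mm wide, 167 mm out in front of this point. Beside the apron it is free to y = 90 mm (latch arm)
- deck_edge (a point): middle of the deck's front edge at its upper face, 26 mm above the base plate when level. The deck is level when the wedge's thin end is about 80 mm inside this edge (thick end face 40 mm in front of it); 6 mm of wedge travel alters the tilt by about 0.01 rad
- pan_edge (a point): middle of the front edge of the scale's steel pan (130 mm wide; underside 2 mm below this point, rim 6 mm above). The pan stands out 27 mm in front of the deck's front edge, its underside 97 mm above the base plate when level, about 83 mm at the start: a hand that pushes the wedge home must lean back from it
- deck (a joint): tilt of the deck, rad: 0 is level, about -0.085 at the start (front low), positive means front too high
- latch (a joint): turn of the latch, rad: 0 is unlocked, 1.571 is locked against a stop; grows clockwise seen from above. It starts between 0 and 0.35. Light friction (about 0.06 N m); past about 1.4 a spring pulls it on into the locked position and it sinks 4 mm.
- latch_grip (a point): centre of the latch's black T-handle, on its upright axis, 63 mm above the base plate unlocked, 59 locked; 68 mm in front of the deck edge, 115 mm left of the slot. Handle: a bar 46 mm long along this point's x, 11 mm thick (grasp across), 20 mm high. The 80 mm steel tongue (top 27 mm below) points along this point's y: to the left unlocked, over the deck's corner locked
- logic_analyser: small black box, 56x29x14 mm, loose bystander; origin at its underside
- solder_reel: reel of solder, 59 mm across, 28 mm high, loose bystander; origin at its underside
- side_cutters: red-handled side cutters, 111 mm long, loose bystander; origin at their underside
- platform: hinged aluminium deck, 156 mm wide, 140 mm deep, with the scale fixed upon it; origin on the hinge at its back. Its front edge is a round 6 mm bar, underside 20 mm above the base plate when level, about 8 mm at the start. The load on the edge is about 3 to 6 N
- wedge: the wedge as above, about 70 g; origin at the middle of its underside. It slides on the stand's base plate and holds by friction when let go under the deck; pushing it home takes about 5 to 15 N

How it is judged:
By the outcome, as a careful person would: the job done as asked, in the order asked, and still so for the second after the job is handed in, with the robot touching nothing.
It also fails if it takes over 72 s, if anything falls off the work surface, if the arm or the gripper's body presses on something with over 40 N, if the wrist force passes 120 N, or if a joint passes its speed limit or range.

### The arm

A 6-joint arm with a two-finger parallel gripper is mounted at the origin on a cart in front of the work surface, level with it; the furniture and walls round the work are solid. World frame = base frame: x ahead of the robot, y to its left, z up, the work surface at z = 0. Lengths are in m, angles in degrees, forces in N, time in s.
With the tool pointing down it reaches from about 0.25 to 0.775 m from the base axis. Payload 4 kg.
Tool frame: the origin (TCP) lies between the finger pads; the fingertips stand bot.nose_length ahead of it and the grasp point (between the pads) lies 2 mm behind it (bot.nose_length is the distance from the TCP to the fingertips, in m); z points along the fingers, y is the line along which they close (so a half turn about z gives the same grasp; the last joint's range is limited). The gripper opens to 85 mm and grips with 20 to 120 N. Pads are 22 mm wide; open, the fingers measure 114 mm over their backs; the gripper's body (76 mm by 85 mm) begins 54 mm behind the grasp point. The pads swing forward as they close: fully open they stand 13 mm farther back than shut.
Start: joints at [-69.849, 4.996, 78.535, -0, 96.463, -5.907], TCP at [0.242, -0.494, 0.209] pointing down, gripper open.
Joint ranges: [-177.83, 177.83], [-43.37, 116.18], [15.69, 146.23], [-61.86, 241.86], [9.47, 152.12], [-147.06, 147.06]. Speed limits (degrees/s): [159.86, 159.86, 180, 180, 180, 180].

### API

Orientations are given as [roll, pitch, yaw] about the fixed x, y, z axes, in that order (R = Rz(yaw) Ry(pitch) Rx(roll)).
In Python, from station import bot gives the robot as it stands. The module is installed in compiled form; this text tells all that it offers.
- The arm moves only by the tool arm_command, never from a script. Its argument "commands" is a list of rows, each an object with "translation": the shift along the world's x, y, z in units of 0.3 m (1.0 is 0.3 m), a list of three; "delta_rot": the turn, a rotation vector about the world's x, y, z in units of 90 degrees (1.0 is 90 degrees), a list of three. In form: [{"translation": [dx, dy, dz], "delta_rot": [ax, ay, az]}, ...]. A call has 1 to 20 rows; each row is the pose to reach, as a shift and turn from the pose commanded when the call began; what a row does not reach only later rows make up. A row lasts 1/12 s, in which the tool goes at most 41.7 mm and 7.16 degrees, less where a joint would pass 70% of its speed; a pose out of reach is approached as far as the arm can. A call with a number of a shift or a turn outside -1 to 1 is refused whole. A call with a gripper value outside its range is refused whole. "grip" is the closure, from 0 (fully open) to 1 (shut), set as the call begins (left out, the last holds). The fingers move at their own pace and stop on an object; the grip force is fixed at half the most. Time passes only in rows, so rows that repeat a pose let the fingers close. It gives the time, the measured TCP pose, the force, the opening and the grip force at its end, in the units of the state.
- bot.read_state(): the state, without advancing time (a new reading comes with each control period).
- bot.get_image(name): name is "side" or "top" or "wrist"; returns the picture (420x560x3 uint8, red, green, blue); there is no depth.
- bot.camera_info(name): a dict with "fovy" (degrees; the focal length in pixels is half the picture's height over the tangent of half this angle, whatever the lens; pixels are square), "cx", "cy" (the principal point, pixels), "rvec" (rotation vector, rad) and "tvec" (3), from world to camera coordinates, as OpenCV has them. Camera axes: x right, y down, z forward; pixel columns grow to the right and rows downward; lengths in m; the calibration is good to about 2 mm. A picture is of the moment at which its call begins: read the wrist's pose just before it. camera_info takes no time and is no camera call; for the wrist camera it gives the pose at the moment of the call.
- bot.finish_job(): hands the job in; it is judged then, once.
Trained networks look in the newest picture that a camera, given by its name, has taken for a name from the list of things; names that differ only in an ending like _2 or _b are one class to them, and where a whole thing is asked for, a point or a joint stands for the part that bears it (a point fixed in the world has none). Each returns a list of dicts, best first, with "score" (0 to 1); they miss things now and then, are a little off and sometimes report something else, mostly with a low value. They report only what shows in the picture. A call takes as long as a camera call.
- bot.spot_in(query, camera): "xy" ([column, row] in pixels, amid what is visible of it).
- bot.cut_out(query, camera): "mask" (420x560 bool, what is visible of it) and "xy" ([column, row] in pixels, amid what is visible of it).
- bot.landmark_of(query, camera): "xy" ([column, row] in pixels: a listed point, or the origin of a listed thing).
The state is a dict: "t": time; "qpos": joint angles; "joint_velocities": joint speeds; "effort": joint torques, N m; "eef_pos": TCP position; "tcp_rot": TCP orientation; "wrist_force": force on the tool from outside, world axes, zero at the start; "wrist_torque": the same for the moment, N m; "gripper_width": finger opening in m; "finger_force": force on a finger pad.
Only numpy, scipy, OpenCV 4.12 (cv2) and the standard library are available. Lean on these libraries where they do the work, as an engineer would, in place of code of your own. Each camera call takes 0.05 s, during which the arm holds its last target. There are 200 camera calls.

## Working session

There is one attempt and no reset: what is moved stays moved. The work goes in short steps, Python scripts to look and compute and a tool call to move; the robot and the scene stay as the last step left them, time stands still between calls to the robot, and variables do not carry over. Pictures are saved under pics/ and viewed, at most 10 in all, crops included, and the job is handed in when it is done.

Besides the shell and the picture viewer there is one more tool, called after "Call:" as name([rows], argument=value, ...), one row to a line, values as JSON. arm_command: Moves the arm, as the interface text tells. Its arguments: {"type":"object","properties":{"commands":{"type":"array","items":{"type":"object","properties":{"translation":{"type":"array","items":{"type":"number","minimum":-1,"maximum":1}},"delta_rot":{"type":"array","items":{"type":"number","minimum":-1,"maximum":1}}}}},"grip":{"type":"number"}},"required":["commands"]}

```bash
mkdir -p pics
cat > h.py <<'E'
import numpy as np, cv2
from station import bot
from scipy.spatial.transform import Rotation as Ro
def cam(n):
    i=bot.camera_info(n); R=cv2.Rodrigues(np.array(i["rvec"],float))[0]; t=np.array(i["tvec"],float).ravel()
    f=210/np.tan(np.radians(i["fovy"])/2); return R,t,f,i["cx"],i["cy"]
def ray(n,xy):
    R,t,f,cx,cy=cam(n); d=R.T@np.array([(xy[0]-cx)/f,(xy[1]-cy)/f,1]); return -R.T@t,d/np.linalg.norm(d)
def at_z(n,xy,z):
    o,d=ray(n,xy); return o+d*(z-o[2])/d[2]
def tri(obs):
    A=np.zeros((3,3));b=np.zeros(3)
    for n,xy in obs:
        o,d=ray(n,xy);P=np.eye(3)-np.outer(d,d);A+=P;b+=P@o
    p=np.linalg.solve(A,b)
    e=[np.linalg.norm((np.eye(3)-np.outer(d,d))@(p-o)) for o,d in (ray(n,xy) for n,xy in obs)]
    return p,max(e)
def proj(n,p):
    R,t,f,cx,cy=cam(n); c=R@np.asarray(p)+t; return np.array([cx+f*c[0]/c[2],cy+f*c[1]/c[2]])
def save(n,fn):
    im=bot.get_image(n); cv2.imwrite(fn,cv2.cvtColor(im,cv2.COLOR_RGB2BGR)); return im
E
python3 - <<'E'
from h import *
np.set_printoptions(precision=4,suppress=True)
a=save("top","pics/top0.png"); b=save("side","pics/side0.png")
print(bot.nose_length, bot.read_state())
for n in("top","side"): print(n,ray(n,(280,210)))
for q in ["wedge_mid","wedge_tip","slot","deck_edge","pan_edge","latch_grip","platform"]:
    L={}
    for n in("top","side"):
        r=bot.landmark_of(q,n); L[n]=r
        print(q,n,[(np.round(x["xy"],1).tolist(),round(x["score"],2)) for x in r[:2]])
    if L["top"] and L["side"]: print("  ",*tri([(n,L[n][0]["xy"]) for n in L]))
cv2.imwrite("pics/both0.png",cv2.cvtColor(np.vstack([a,b]),cv2.COLOR_RGB2BGR)[:, :] if 0 else cv2.resize(cv2.cvtColor(np.hstack([a,b]),cv2.COLOR_RGB2BGR),(800,300)))
E
```

```text
0.017 {'t': 0.1, 'qpos': array([-69.8484,   5.0373,  78.6173,  -0.001 ,  96.463 ,  -5.9069]), 'joint_velocities': array([ 0.0835, -0.0254, -0.2558,  0.0572, -0.0923,  0.0785]), 'effort': array([  0.004 , -35.3012, -31.422 ,  -0.0001,   0.0079,  -0.    ]), 'eef_pos': array([ 0.2414, -0.4936,  0.2075]), 'tcp_rot': array([-179.883 ,   -0.0111,   26.0584]), 'wrist_force': array([ 0.5613,  0.4822, -0.7837]), 'wrist_torque': array([-0.0473, -0.024 ,  0.0084]), 'finger_force': 0.0, 'gripper_width': 0.08514113176853952}
top (array([0.3623, 0.1394, 1.088 ]), array([ 0.2148, -0.0101, -0.9766]))
side (array([0.4139, 0.9026, 0.7847]), array([ 0.1327, -0.7452, -0.6535]))
wedge_mid top [([190.8, 209.8], 0.63), ([192.2, 188.7], 0.16)]
wedge_mid side [([237.2, 300.4], 0.82)]
   [0.6065 0.3391 0.0174] 0.0006919683612187395
wedge_tip top [([193.4, 189.0], 0.85)]
wedge_tip side [([210.7, 298.0], 0.78)]
   [0.6646 0.3354 0.0051] 0.003159104220321659
slot top [([304.2, 211.6], 0.63), ([191.1, 211.5], 0.31)]
slot side [([271.0, 218.6], 0.89)]
   [0.5877 0.0717 0.0232] 0.0024809383729907436
deck_edge top []
deck_edge side [([265.9, 218.9], 0.6)]
pan_edge top [([311.6, 218.0], 0.93), ([266.1, 245.3], 0.64)]
pan_edge side [([284.2, 196.0], 0.6)]
   [0.5566 0.0609 0.0951] 0.003176892895790501
latch_grip top [([265.0, 247.3], 0.65)]
latch_grip side [([295.1, 230.5], 0.8)]
   [0.5054 0.1653 0.0808] 0.003581585600469553
platform top [([292.4, 151.8], 0.95), ([188.2, 207.1], 0.35)]
platform side [([214.8, 214.8], 0.91)]
   [0.7332 0.0924 0.0302] 0.003459631434939351
```

View pics/top0.png

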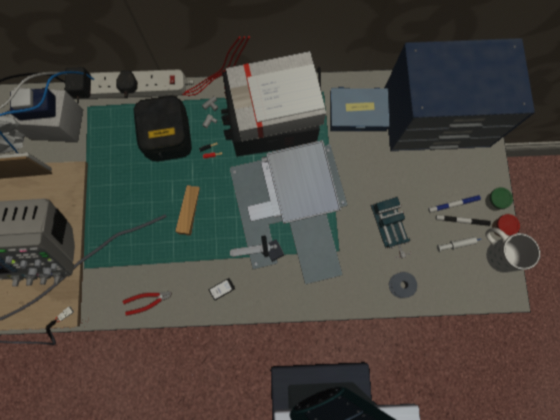

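View pics/side0.png

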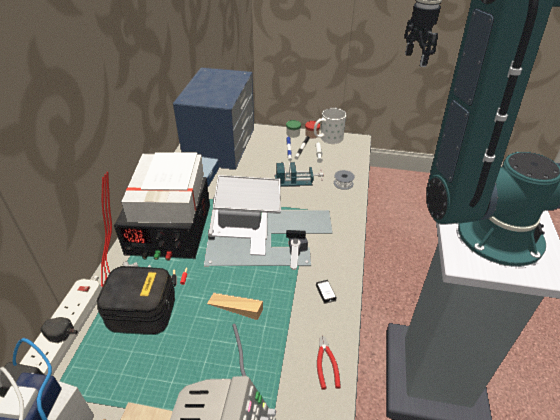

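The top view shows the wedge at (188,210), thin end up. The deck and pan are near (305,180), the apron runs down to (318,280), and the latch handle is at (266,246) with its tongue pointing left. I'll move closer for a wrist view.

Call:
arm_command([
  {"translation": [0.2, 0.2, 0.3], "delta_rot": [0, 0, 0.3]},
  {"translation": [0.3, 0.7, 0.4], "delta_rot": [0, 0, 0.6]},
  {"translation": [0.3, 1, 0.4], "delta_rot": [0, 0, 0.8]},
  {"translation": [0.3, 1, 0.4], "delta_rot": [0, 0, 0.8]},
  {"translation": [0.3, 1, 0.4], "delta_rot": [0, 0, 0.8]},
  {"translation": [0.3, 1, 0.4], "delta_rot": [0, 0, 0.8]},
  {"translation": [0.3, 1, 0.4], "delta_rot": [0, 0, 0.8]},
  {"translation": [0.3, 1, 0.4], "delta_rot": [0, 0, 0.8]},
  {"translation": [0.3, 1, 0.4], "delta_rot": [0, 0, 0.8]},
  {"translation": [0.3, 1, 0.4], "delta_rot": [0, 0, 0.8]},
])

```text
t: 1.63
eef_pos: [0.3325, -0.1915, 0.3312]
tcp_rot: [179.8, 0.2, 98.3]
wrist_force: [-0.2, -0.5, 0.1]
gripper_width: 0.0852
finger_force: 0.0
```

Call:
arm_command([
  {"translation": [0.4, 1, 0], "delta_rot": [0, 0, 0.8]},
  {"translation": [0.4, 1, 0], "delta_rot": [0, 0, 0.8]},
  {"translation": [0.4, 1, 0], "delta_rot": [0, 0, 0.8]},
  {"translation": [0.4, 1, 0], "delta_rot": [0, 0, 0.8]},
  {"translation": [0.4, 1, 0], "delta_rot": [0, 0, 0.8]},
  {"translation": [0.4, 1, 0], "delta_rot": [0, 0, 0.8]},
  {"translation": [0.4, 1, 0], "delta_rot": [0, 0, 0.8]},
  {"translation": [0.4, 1, 0], "delta_rot": [0, 0, 0.8]},
  {"translation": [0.4, 1, 0], "delta_rot": [0, 0, 0.8]},
  {"translation": [0.4, 1, 0], "delta_rot": [0, 0, 0.8]},
  {"translation": [0.4, 1, 0], "delta_rot": [0, 0, 0.8]},
  {"translation": [0.4, 1, 0], "delta_rot": [0, 0, 0.8]},
  {"translation": [0.4, 1, 0], "delta_rot": [0, 0, 0.8]},
])

```text
t: 2.72
eef_pos: [0.4516, 0.1056, 0.3288]
tcp_rot: [180.0, 0.0, 169.5]
wrist_force: [0.7, 0.5, 0.6]
gripper_width: 0.0854
finger_force: 0.0
```

Run:
```python
from h import *
np.set_printoptions(precision=4,suppress=True)
s=bot.read_state(); print(s["t"],s["eef_pos"],s["tcp_rot"],s["qpos"])
save("wrist","pics/w1.png"); print(ray("wrist",(280,210)),cam("wrist")[2])
for q,z in [("wedge_mid",.011),("wedge_tip",.003),("slot",.007),("deck_edge",.021),("pan_edge",.092),("latch_grip",.07),("platform",.03)]:
    r=bot.landmark_of(q,"wrist")
    for x in r[:2]: print(q,np.round(x["xy"],1),round(x["score"],2),at_z("wrist",x["xy"],z))
```

```text
2.7167 [0.4516 0.1056 0.3288] [179.9882   0.0197 169.4975] [  6.1506  -5.6072  75.5452   0.006  110.0398 -73.3448]
(array([0.3758, 0.1184, 0.4948]), array([ 0.2826, -0.0638, -0.9571])) 352.0866137981292
wedge_mid [461.3 241.9] 0.78 [0.6158 0.3405 0.011 ]
wedge_tip [456.5 271.1] 0.76 [0.6673 0.3354 0.003 ]
pan_edge [261.9 267. ] 0.7 [0.5642 0.0555 0.092 ]
latch_grip [337.7 205.1] 0.93 [0.5079 0.1627 0.07  ]
```

View pics/w1.png

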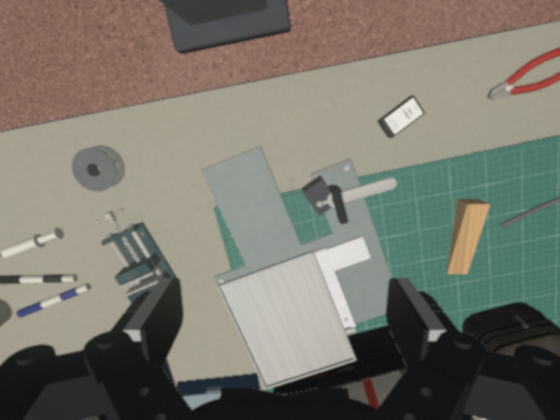

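The wrist view shows the wedge from its thick end (476,202) to its thin end (459,274). The apron's front corners are at (202,168) and (261,148), and the latch bar is at about (338,205). I'll zoom in on both.

Run:
```python
import cv2,numpy as np
im=cv2.imread("pics/w1.png")
a=cv2.resize(im[190:285,430:505],None,fx=6,fy=6,interpolation=cv2.INTER_CUBIC)[:570,:450]
b=cv2.resize(im[135:325,190:365],None,fx=2,fy=3,interpolation=cv2.INTER_CUBIC)[:570]
cv2.imwrite("pics/z1.png",np.hstack([a,b]))
```

```text
(no output)
```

View pics/z1.png

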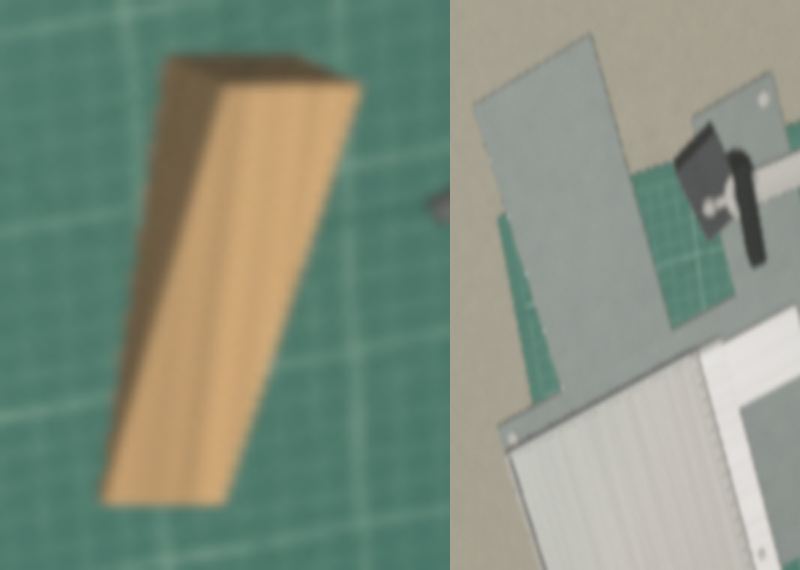

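```bash
cat >> h.py <<'E'
def fit(ref,obs):  # planar pose (x,y,yaw) of object pts ref (n,3) from pixel rays at their heights, world z given
    P=np.array([at_z(n,xy,z)[:2] for (n,xy),z in zip(obs,ref[:,2])]); Q=ref[:,:2]
    q=Q-Q.mean(0);p=P-P.mean(0); th=np.arctan2((q[:,0]*p[:,1]-q[:,1]*p[:,0]).sum(),(q*p).sum())
    c,s=np.cos(th),np.sin(th);R=np.array([[c,-s],[s,c]]); t=P.mean(0)-R@Q.mean(0)
    return t,np.degrees(th),np.linalg.norm(Q@R.T+t-P,axis=1)*1e3
E
python3 - <<'E'
from h import *
np.set_printoptions(precision=4,suppress=True)
w=lambda L:[("wrist",p) for p in L]
ref=np.array([[60,16,3],[60,-16,6],[-60,16,3],[-60,-16,3],[-60,16,33],[-60,-16,33]])/1e3
# camera x right = world +y
L=[(468,273.8),(447,273.8),(479.7,199.3),(457.5,199.3),(490.3,204.4),(466.3,204.2)]
print("wedge",*fit(ref,w(L)))
ref=np.array([[-167,45,7],[-167,-45,7]])/1e3
P=[(260,147),(202.5,169.7),(246,265),(300,244.3)]
print("apron",[at_z("wrist",p,.007) for p in P]); print(fit(ref,w(P[:2])))
print("pan",[at_z("wrist",p,.092) for p in [(221,285.7),(315,251)]])
print("bar",[at_z("wrist",p,.08) for p in [(334,186.7),(344,222.3)]])
E
```

```text
wedge [0.6123 0.3463] -9.632969904878085 [1.2625 1.8245 1.3922 1.0371 0.7021 1.5516]
apron [array([0.4262, 0.0758, 0.007 ]), array([ 0.4424, -0.0094,  0.007 ]), array([0.5963, 0.0193, 0.007 ]), array([0.5777, 0.1058, 0.007 ])]
(array([0.5983, 0.0645]), np.float64(10.797066085627398), array([1.6012, 1.6012]))
pan [array([ 0.5806, -0.0011,  0.092 ]), array([0.5547, 0.1248, 0.092 ])]
bar [array([0.4811, 0.1605, 0.08  ]), array([0.5282, 0.1664, 0.08  ])]
```

```bash
cat >> h.py <<'E'
def pose(p,yaw,lean):
    """grasp point p, approach along yaw with lean back (deg) -> TCP, R"""
    R=Ro.from_euler("z",yaw,degrees=True)*Ro.from_euler("y",-lean,degrees=True)*Ro.from_euler("ZX",[180,180],degrees=True)
    return np.asarray(p)+.002*R.as_matrix()[:,2],R
def delta(p,R,p0=None,R0=None):
    if p0 is None:
        s=bot.read_state(); p0=s["eef_pos"]; R0=Ro.from_euler("xyz",s["tcp_rot"],degrees=True)
    return np.round((p-p0)/.3,3),np.round((R*R0.inv()).as_rotvec(degrees=True)/90,3)
E
python3 - <<'E'
from h import *
np.set_printoptions(precision=4,suppress=True)
y=np.radians(-9.63);u=np.array([np.cos(y),np.sin(y),0])
g=np.array([.6123,.3463,.028])-.046*u
p,R=pose(g,-9.63,45); z=R.as_matrix()[:,2]; print(g,z,R.as_euler("xyz",degrees=True))
print(delta(p-.1*z,R)); print("final 100mm",.1*z/.3)
E
```

```text
[0.5669 0.354  0.028 ] [ 0.6971 -0.1183 -0.7071] [180.    45.   170.37]
(array([ 0.157,  0.866, -0.771]), array([-0.087, -0.492,  0.008]))
final 100mm [ 0.2324 -0.0394 -0.2357]
```

Call:
arm_command([
  {"translation": [0.157, 0.866, -0.1], "delta_rot": [-0.087, -0.492, 0.008]},
  {"translation": [0.157, 0.866, -0.1], "delta_rot": [-0.087, -0.492, 0.008]},
  {"translation": [0.157, 0.866, -0.1], "delta_rot": [-0.087, -0.492, 0.008]},
  {"translation": [0.157, 0.866, -0.1], "delta_rot": [-0.087, -0.492, 0.008]},
  {"translation": [0.157, 0.866, -0.1], "delta_rot": [-0.087, -0.492, 0.008]},
  {"translation": [0.157, 0.866, -0.1], "delta_rot": [-0.087, -0.492, 0.008]},
  {"translation": [0.157, 0.866, -0.2], "delta_rot": [-0.087, -0.492, 0.008]},
  {"translation": [0.157, 0.866, -0.35], "delta_rot": [-0.087, -0.492, 0.008]},
  {"translation": [0.157, 0.866, -0.5], "delta_rot": [-0.087, -0.492, 0.008]},
  {"translation": [0.157, 0.866, -0.6], "delta_rot": [-0.087, -0.492, 0.008]},
  {"translation": [0.157, 0.866, -0.7], "delta_rot": [-0.087, -0.492, 0.008]},
  {"translation": [0.157, 0.866, -0.77], "delta_rot": [-0.087, -0.492, 0.008]},
  {"translation": [0.157, 0.866, -0.77], "delta_rot": [-0.087, -0.492, 0.008]},
  {"translation": [0.157, 0.866, -0.77], "delta_rot": [-0.087, -0.492, 0.008]},
], grip=0.35)

```text
t: 4.28
eef_pos: [0.4983, 0.365, 0.0963]
tcp_rot: [-179.7, 44.9, 170.6]
wrist_force: [-0.5, 0.3, 0.7]
gripper_width: 0.0557
finger_force: 0.0
```

Run:
```python
from h import *
np.set_printoptions(precision=4,suppress=True)
s=bot.read_state(); print(s["t"],s["eef_pos"],s["tcp_rot"],s["qpos"],s["gripper_width"])
save("wrist","pics/w2.png")
for q,z in [("wedge_mid",.011),("wedge_tip",.003)]:
    for x in bot.landmark_of(q,"wrist")[:2]: print(q,np.round(x["xy"],1),round(x["score"],2),at_z("wrist",x["xy"],z))
y=np.radians(-9.63);u=np.array([np.cos(y),np.sin(y),0]);v=np.array([-u[1],u[0],0]);m=np.array([.6123,.3463,0])
print([proj("wrist",m+a*.06*u+b*.016*v+[0,0,z]).round(1) for a,b,z in [(1,1,.003),(1,-1,.003),(-1,1,.033),(-1,-1,.033)]])
g=m+[0,0,.028]-.046*u; p,R=pose(g,-9.63,45); print(delta(p,R))
```

```text
4.2833 [0.4983 0.365  0.0963] [-179.6838   44.8871  170.6354] [ 50.9954   4.8072 104.1416 -47.8161  56.2468  -7.0632] 0.05569352353630082
wedge_mid [281.4 215.6] 0.72 [0.6227 0.3425 0.011 ]
wedge_tip [284.1 235.4] 0.88 [0.6881 0.3345 0.003 ]
[array([298. , 229.1]), array([268.4, 229.2]), array([304.6, 197.4]), array([261.4, 197.5])]
(array([ 0.228, -0.044, -0.248]), array([-0.002,  0.002, -0.001]))
```

View pics/w2.png

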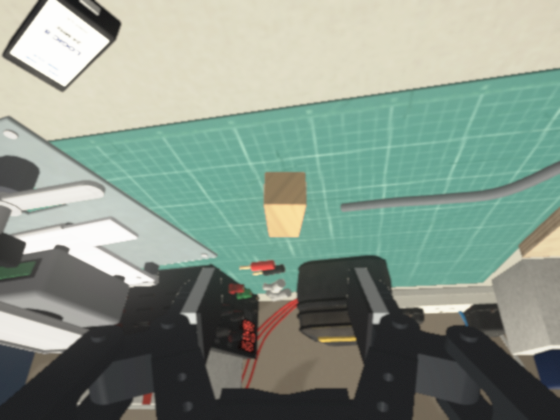

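Run:
```python
from h import *
np.set_printoptions(precision=1,suppress=True)
y=np.radians(-9.63);u=np.array([np.cos(y),np.sin(y),0]);v=np.array([-u[1],u[0],0]);m=np.array([.6123,.3463,0])
C=[m+a*.06*u+b*.016*v+[0,0,z] for a,b,z in [(1,1,.003),(1,-1,.003),(1,1,.006),(1,-1,.006),(-1,1,.003),(-1,-1,.003),(-1,1,.033),(-1,-1,.033)]]
for n,roi in (("top",(160,170,220,250)),("side",(195,280,280,330))):
    im=cv2.imread(f"pics/{n}0.png"); h=cv2.cvtColor(im,cv2.COLOR_BGR2HSV); x0,y0,x1,y1=roi
    M=np.zeros(h.shape[:2],np.uint8);M[y0:y1,x0:x1]=(cv2.inRange(h,(8,60,40),(28,255,255)))[y0:y1,x0:x1]
    k,l,s,c=cv2.connectedComponentsWithStats(M);i=1+s[1:,4].argmax()
    H=cv2.convexHull(np.array([proj(n,q) for q in C],np.float32)); B=np.zeros_like(M); cv2.fillConvexPoly(B,H.round().astype(np.int32),1)
    B2=cv2.connectedComponentsWithStats(B); print(n,"seen",s[i],c[i],"model",B2[2][1],B2[3][1])
    for d in ([.01,0,0],[0,.01,0]): print(proj(n,m+d)-proj(n,m))
```

```text
top seen [176 185  24  50 707] [187.5 210.4] model [175 184  26  51 813] [187.8 209.7]
[-0. -4.]
[-4.2  0.2]
side seen [207 293  56  27 839] [237.4 304.8] model [206 293  57  29 968] [237.  305.3]
[-4.4 -0.7]
[-1.2  3.7]
```

Call:
arm_command([
  {"translation": [0.08, -0.015, -0.085], "delta_rot": [0, 0, 0]},
  {"translation": [0.15, -0.029, -0.16], "delta_rot": [0, 0, 0]},
  {"translation": [0.2, -0.038, -0.21], "delta_rot": [0, 0, 0]},
  {"translation": [0.226, -0.043, -0.238], "delta_rot": [0, 0, 0]},
  {"translation": [0.226, -0.043, -0.238], "delta_rot": [0, 0, 0]},
  {"translation": [0.226, -0.043, -0.238], "delta_rot": [0, 0, 0]},
])

```text
t: 4.93
eef_pos: [0.5672, 0.3532, 0.0277]
tcp_rot: [180.0, 45.0, 170.3]
wrist_force: [-0.2, -0.4, 0.9]
gripper_width: 0.0556
finger_force: 0.0
```

Call:
arm_command([
  {"translation": [0, 0, 0]},
  {"translation": [0, 0, 0]},
  {"translation": [0, 0, 0]},
  {"translation": [0, 0, 0]},
  {"translation": [0, 0, 0]},
  {"translation": [0, 0, 0]},
  {"translation": [0, 0, 0]},
  {"translation": [0, 0, 0]},
], grip=1)

```text
schema error: expected keys translation, delta_rot
```

Call:
arm_command([
  {"translation": [0, 0, 0], "delta_rot": [0, 0, 0]},
  {"translation": [0, 0, 0], "delta_rot": [0, 0, 0]},
  {"translation": [0, 0, 0], "delta_rot": [0, 0, 0]},
  {"translation": [0, 0, 0], "delta_rot": [0, 0, 0]},
  {"translation": [0, 0, 0], "delta_rot": [0, 0, 0]},
  {"translation": [0, 0, 0], "delta_rot": [0, 0, 0]},
  {"translation": [0, 0, 0], "delta_rot": [0, 0, 0]},
], grip=1)

```text
t: 5.52
eef_pos: [0.5664, 0.3529, 0.0264]
tcp_rot: [-179.9, 45.0, 170.5]
wrist_force: [-0.4, 0.1, -0.4]
gripper_width: -0.0002
finger_force: 0.0
```

Call:
arm_command([
  {"translation": [0, 0, 0.1], "delta_rot": [0, 0, 0]},
  {"translation": [0, 0, 0.2], "delta_rot": [0, 0, 0]},
  {"translation": [0, 0, 0.3], "delta_rot": [0, 0, 0]},
  {"translation": [-0.02, 0, 0.4], "delta_rot": [0, 0, 0]},
  {"translation": [-0.1, 0, 0.45], "delta_rot": [0, 0, 0]},
  {"translation": [-0.2, 0, 0.5], "delta_rot": [0, 0, 0]},
  {"translation": [-0.3, 0, 0.5], "delta_rot": [0, 0, 0]},
  {"translation": [-0.3, 0, 0.5], "delta_rot": [0, 0, 0]},
  {"translation": [-0.3, 0, 0.5], "delta_rot": [0, 0, 0]},
])

```text
t: 6.27
eef_pos: [0.4756, 0.3533, 0.1766]
tcp_rot: [-180.0, 45.0, 170.6]
wrist_force: [-0.5, -0.4, 0.2]
gripper_width: 0.0003
finger_force: 0.0
```

Run:
```python
from h import *
np.set_printoptions(precision=4,suppress=True)
s=bot.read_state(); print(s["t"],s["eef_pos"],s["tcp_rot"],s["qpos"],s["gripper_width"])
save("side","pics/s3.png");save("top","pics/t3.png")
for n in("top","side"):print(n,[(np.round(x["xy"],1),round(x["score"],2)) for q in("wedge_mid","wedge_tip") for x in bot.landmark_of(q,n)[:1]])
# slot frame pose: grasp point is wedge x=-46 => tip at +106 ahead
S=np.array([.597,.0652,.007]); y=np.radians(11);u=np.array([np.cos(y),np.sin(y),0])
for tipx,h in((-.03,.10),(-.03,.003),(.080,0)):
    p,R=pose(S+u*(tipx-.106)+[0,0,.025+h],11,45); print(tipx,h,p,delta(p,R))
```

```text
6.2667 [0.4756 0.3533 0.1766] [-179.9685   44.9888  170.5678] [ 52.2563  -2.9826 102.099  -43.9787  63.7279 -14.1476] 0.00034669271293621647
top [(array([186.3, 210.5]), 0.62), (array([194.2, 187.6]), 0.8)]
side [(array([233.5, 304.6]), 0.69), (array([212.7, 297.4]), 0.72)]
-0.03 0.1 [0.4649 0.0395 0.1306] (array([-0.041, -1.043, -0.15 ]), array([ 0.001, -0.001,  0.229]))
-0.03 0.003 [0.4649 0.0395 0.0336] (array([-0.041, -1.043, -0.473]), array([ 0.001, -0.001,  0.229]))
0.08 0 [0.5729 0.0605 0.0306] (array([ 0.319, -0.973, -0.483]), array([ 0.001, -0.001,  0.229]))
```

View pics/s3.png

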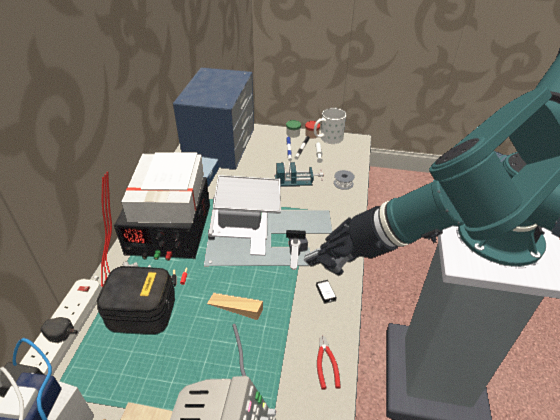

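Run:
```python
from h import *
np.set_printoptions(precision=4,suppress=True)
for n in("side","top"): print(n,proj(n,bot.read_state()["eef_pos"]))
for n,roi in (("top",(160,170,220,250)),("side",(195,280,280,330))):
  for f in (n+"0",n[0]+"3"):
    im=cv2.imread(f"pics/{f}.png"); h=cv2.cvtColor(im,cv2.COLOR_BGR2HSV); x0,y0,x1,y1=roi
    M=np.zeros(h.shape[:2],np.uint8);M[y0:y1,x0:x1]=(cv2.inRange(h,(8,60,40),(28,255,255)))[y0:y1,x0:x1]
    k,l,s,c=cv2.connectedComponentsWithStats(M);i=1+s[1:,4].argmax();print(f,s[i],c[i])
c=lambda f,x,y,w,h:cv2.resize(cv2.imread(f)[y:y+h,x:x+w],(400,400),interpolation=cv2.INTER_CUBIC)
cv2.imwrite("pics/z3.png",np.hstack([c("pics/s3.png",270,200,120,120),c("pics/t3.png",150,180,120,120)]))
```

```text
side [297.7068 263.8768]
top [169.2483 257.0948]
top0 [176 185  24  50 707] [187.5361 210.3663]
t3 [176 185  24  50 707] [187.5191 210.3409]
side0 [207 293  56  27 839] [237.3695 304.7855]
s3 [207 293  56  27 835] [237.4311 304.7653]
```

View pics/z3.png

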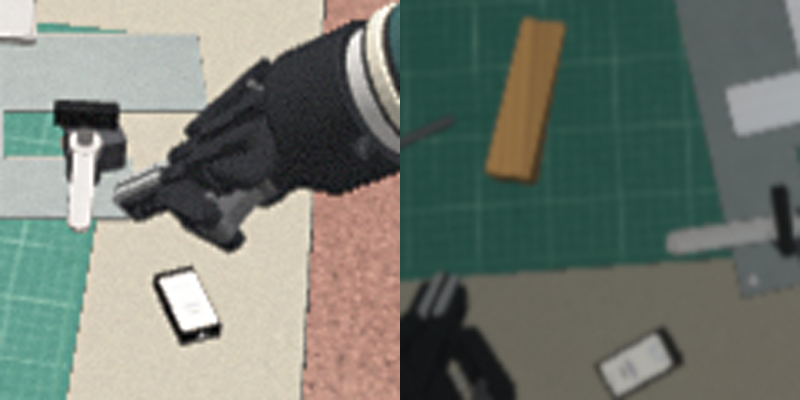

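Run:
```python
from h import *
np.set_printoptions(precision=4,suppress=True)
s=bot.read_state(); R=Ro.from_euler("xyz",s["tcp_rot"],degrees=True).as_matrix()
tip=s["eef_pos"]+.017*R[:,2]
for n in("side","top"): print(n,proj(n,tip))
p,e=tri([("side",(306,256.5)),("top",(163.5,263))]); print(p,e,"tip err in tool axes mm",R.T@(p-tip)*1e3, "world",(p-tip)*1e3)
```

```text
side [291.4412 266.5021]
top [171.7119 251.8569]
[0.4626 0.3567 0.2032] 0.00026261010385119195 tip err in tool axes mm [ -8.8469   1.843  -47.2676] world [-26.42     6.4473  39.7027]
```

Run:
```python
from h import *
np.set_printoptions(precision=4,suppress=True)
s=bot.read_state(); R=Ro.from_euler("xyz",s["tcp_rot"],degrees=True).as_matrix()
print("start side: tip",proj("side",[.2414,-.4936,.19]),"tip+47",proj("side",[.2414,-.4936,.237]))
o,_=ray("wrist",(280,210)); Rc=cam("wrist")[0]
print("cam in tool",R.T@(o-s["eef_pos"]),"cam z in tool",R.T@Rc[2],"x",R.T@Rc[0])
print("tcp in wrist",proj("wrist",s["eef_pos"]),"tip",proj("wrist",s["eef_pos"]+.017*R[:,2]),[proj("wrist",s["eef_pos"]+R@[0,y,z]) for y in(-.043,.043) for z in (.004,-.045)])
w=save("wrist","pics/w3.png"); sd=cv2.imread("pics/s3.png");s0=cv2.imread("pics/side0.png")
c=lambda im,x,y,w,h:cv2.resize(im[y:y+h,x:x+w],(400,300),interpolation=cv2.INTER_CUBIC)
cv2.imwrite("pics/z4.png",np.vstack([np.hstack([cv2.resize(cv2.cvtColor(w,4),(400,300)),c(sd,280,220,100,75)]),np.hstack([c(s0,385,0,100,75),c(cv2.imread("pics/t3.png"),140,240,100,75)])]))
```

```text
start side: tip [411.8089  76.9393] tip+47 [414.9441  62.4766]
cam in tool [ 0.0763 -0.0011 -0.1658] cam z in tool [-0.301   0.0001  0.9536] x [-0.0003  1.     -0.0001]
tcp in wrist [286.1933 258.8288] tip [286.0187 246.0467] [array([204.2705, 255.6453]), array([177.2849, 307.1766]), array([368.0261, 255.594 ]), array([396.4169, 307.106 ])]
```

View pics/z4.png

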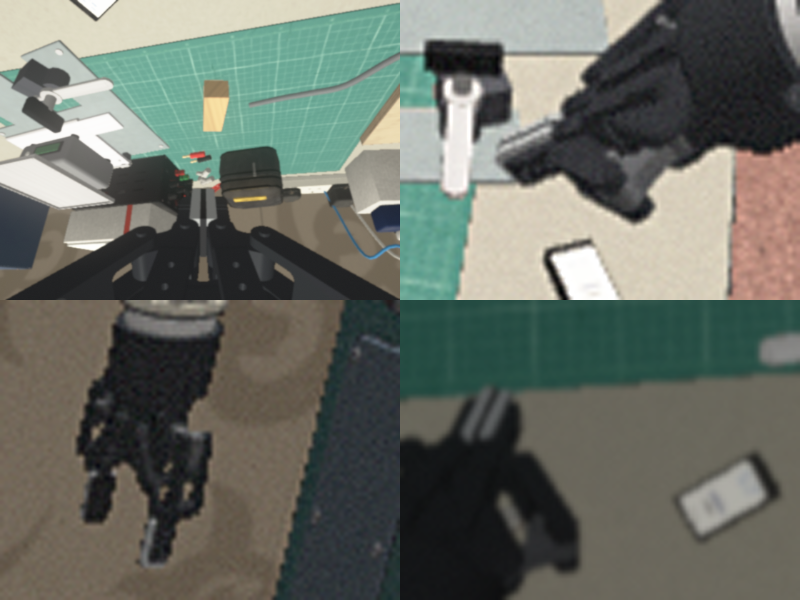

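The wedge hasn't moved: the fingers closed on air. In all three views the fingertips sit about 45 mm behind the place the stated TCP and nose length imply. I'll work out the real offset from the pictures.

Run:
```python
from h import *
np.set_printoptions(precision=4,suppress=True)
s=bot.read_state(); R=Ro.from_euler("xyz",s["tcp_rot"],degrees=True).as_matrix()
for a,b in (((306,261),(165,263.5)),((304.5,257.5),(164,263))):
    p,e=tri([("side",a),("top",b)]); print(e,"tip rel TCP in tool mm",R.T@(p-s["eef_pos"])*1e3)
t=s["eef_pos"]
# model tip corners with unknown nose n: predicted pixels
for n in(.017,-.02,-.03,-.04):
    print(n,[proj(c,t+R@[x,0,n]).round(1).tolist() for c in("side","top","wrist") for x in(-.011,.011)])
print(bot.nose_length, s["gripper_width"])
```

```text
0.0006748038053025452 tip rel TCP in tool mm [ -0.3916   1.818  -21.9391]
0.0008632857646277222 tip rel TCP in tool mm [ -7.4561   1.9795 -26.6963]
0.017 [[287.7, 262.6], [295.3, 270.3], [171.5, 247.5], [171.9, 256.2], [286.0, 264.0], [286.0, 227.6]]
-0.02 [[301.5, 256.7], [309.2, 264.7], [166.0, 259.1], [166.5, 267.9], [286.4, 298.3], [286.5, 255.2]]
-0.03 [[305.3, 255.0], [313.1, 263.1], [164.4, 262.3], [165.0, 271.2], [286.5, 310.2], [286.6, 264.9]]
-0.04 [[309.3, 253.3], [317.0, 261.5], [162.8, 265.6], [163.4, 274.5], [286.7, 323.7], [286.8, 276.0]]
0.017 -0.00024382292562574498
```

```bash
sed -i 's/return np.asarray(p)+.002\*R/return np.asarray(p)+.043*R/' h.py
python3 - <<'E'
from h import *
np.set_printoptions(precision=4,suppress=True)
y=np.radians(-9.63);u=np.array([np.cos(y),np.sin(y),0])
g=np.array([.6113,.3463,.029])-.046*u
p,R=pose(g,-9.63,45); z=R.as_matrix()[:,2]; print(delta(p-.08*z,R)); print(delta(p,R),p)
E
```

```text
(array([ 0.21 ,  0.02 , -0.402]), array([ 0.001, -0.001,  0.   ]))
(array([ 0.396, -0.011, -0.59 ]), array([ 0.001, -0.001,  0.   ])) [ 0.5959  0.3489 -0.0014]
```

Call:
arm_command([
  {"translation": [0.05, 0.01, -0.1], "delta_rot": [0, 0, 0]},
  {"translation": [0.12, 0.02, -0.2], "delta_rot": [0, 0, 0]},
  {"translation": [0.18, 0.02, -0.3], "delta_rot": [0, 0, 0]},
  {"translation": [0.21, 0.02, -0.4], "delta_rot": [0, 0, 0]},
  {"translation": [0.26, 0.012, -0.45], "delta_rot": [0, 0, 0]},
  {"translation": [0.32, 0.002, -0.51], "delta_rot": [0, 0, 0]},
  {"translation": [0.35, -0.003, -0.54], "delta_rot": [0, 0, 0]},
  {"translation": [0.35, -0.003, -0.54], "delta_rot": [0, 0, 0]},
  {"translation": [0.35, -0.003, -0.54], "delta_rot": [0, 0, 0]},
], grip=0.35)

```text
t: 7.37
eef_pos: [0.5818, 0.3513, 0.0138]
tcp_rot: [-179.9, 44.9, 170.5]
wrist_force: [0.6, -0.2, 0.7]
gripper_width: 0.0554
finger_force: 0.0
```

Call:
arm_command([
  {"translation": [0.02, -0.004, -0.022], "delta_rot": [0, 0, 0]},
  {"translation": [0.045, -0.008, -0.048], "delta_rot": [0, 0, 0]},
  {"translation": [0.045, -0.008, -0.048], "delta_rot": [0, 0, 0]},
  {"translation": [0.045, -0.008, -0.048], "delta_rot": [0, 0, 0]},
])

```text
t: 7.7
eef_pos: [0.5949, 0.3494, -0.0003]
tcp_rot: [-179.9, 45.0, 170.5]
wrist_force: [-0.8, -0.5, 0.9]
gripper_width: 0.0559
finger_force: 0.0
```

Run:
```python
from h import *
np.set_printoptions(precision=4,suppress=True)
s=bot.read_state(); print(s["t"],s["eef_pos"],s["tcp_rot"],s["wrist_force"],s["gripper_width"])
im=[save(n,f"pics/{n[0]}5.png") for n in("side","top","wrist")]
c=lambda im,x,y,w,h:cv2.resize(im[y:y+h,x:x+w],(400,300),interpolation=cv2.INTER_CUBIC)
cv2.imwrite("pics/z5.png",cv2.cvtColor(np.vstack([np.hstack([c(im[0],190,250,100,75),c(im[1],140,180,80,60)]),np.hstack([cv2.resize(im[2],(400,300)),c(im[2],180,150,200,150)])]),4))
```

```text
7.7 [ 0.5949  0.3494 -0.0003] [-179.902    44.9556  170.4741] [-0.7967 -0.5397  0.9312] 0.05590805516175854
```

View pics/z5.png

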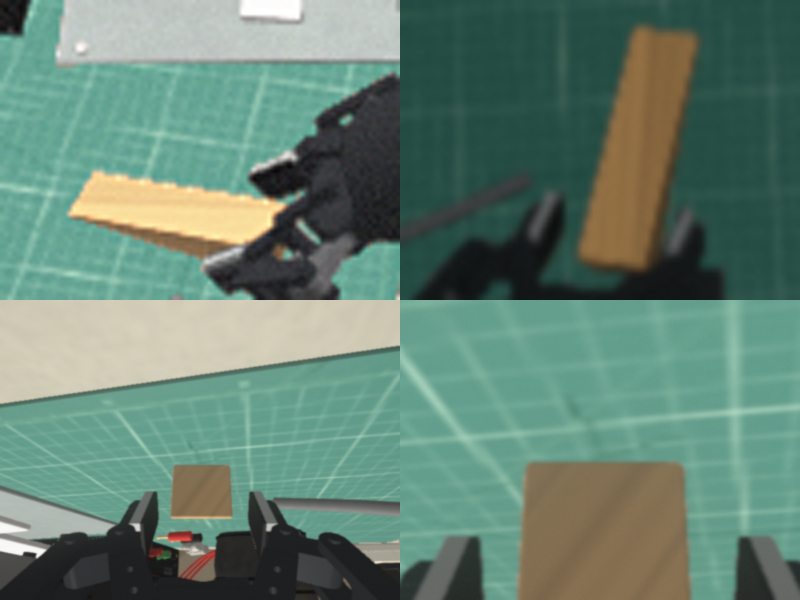

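The fingers now straddle the thick end, centred on it, with no contact force. Closing the grip.

Call:
arm_command([
  {"translation": [0, 0, 0], "delta_rot": [0, 0, 0]},
  {"translation": [0, 0, 0], "delta_rot": [0, 0, 0]},
  {"translation": [0, 0, 0], "delta_rot": [0, 0, 0]},
  {"translation": [0, 0, 0], "delta_rot": [0, 0, 0]},
  {"translation": [0, 0, 0], "delta_rot": [0, 0, 0]},
  {"translation": [0, 0, 0], "delta_rot": [0, 0, 0]},
], grip=1)

```text
t: 8.35
eef_pos: [0.5951, 0.3499, 0.0005]
tcp_rot: [-180.0, 45.0, 170.5]
wrist_force: [-3.6, 0.1, 4.0]
gripper_width: 0.0308
finger_force: 60.0
```

Call:
arm_command([
  {"translation": [0, 0, 0.05], "delta_rot": [0, 0, 0]},
  {"translation": [0, 0, 0.15], "delta_rot": [0, 0, 0]},
  {"translation": [0, 0, 0.25], "delta_rot": [0, 0, 0]},
  {"translation": [-0.05, 0, 0.35], "delta_rot": [0, 0, 0]},
  {"translation": [-0.15, 0, 0.45], "delta_rot": [0, 0, 0]},
  {"translation": [-0.25, 0, 0.5], "delta_rot": [0, 0, 0]},
  {"translation": [-0.35, 0, 0.5], "delta_rot": [0, 0, 0]},
  {"translation": [-0.4, 0, 0.5], "delta_rot": [0, 0, 0]},
  {"translation": [-0.4, 0, 0.5], "delta_rot": [0, 0, 0]},
  {"translation": [-0.4, 0, 0.5], "delta_rot": [0, 0, 0]},
])

```text
t: 9.18
eef_pos: [0.4744, 0.3496, 0.1493]
tcp_rot: [-179.9, 44.9, 170.6]
wrist_force: [0.7, 0.2, -0.8]
gripper_width: 0.0307
finger_force: 59.5
```

Run:
```python
from h import *
np.set_printoptions(precision=4,suppress=True)
s=bot.read_state(); print(s["t"],s["eef_pos"],s["tcp_rot"],s["gripper_width"])
R0=Ro.from_euler("xyz",s["tcp_rot"],degrees=True).as_matrix()
save("side","pics/s6.png");save("top","pics/t6.png");L={}
for q in("wedge_mid","wedge_tip"):
    for n in("top","side"):
        L[n]=bot.landmark_of(q,n)
        if L[n]: print(q,n,np.round(L[n][0]["xy"],1),round(L[n][0]["score"],2))
    if all(L.values()):
        p,e=tri([(n,L[n][0]["xy"]) for n in L]); print(p,e,"tool mm",R0.T@(p-s["eef_pos"])*1e3)
S=np.array([.597,.0652,.007]); y=np.radians(11);u=np.array([np.cos(y),np.sin(y),0])
for tipx,h in((-.03,.10),(-.03,.003),(.080,0)):
    p,R=pose(S+u*(tipx-.106)+[0,0,.026+h],11,45); print(tipx,h,p,delta(p,R))
```

```text
9.1833 [0.4744 0.3496 0.1493] [-179.871    44.9422  170.5848] 0.030709676210857448
wedge_mid top [173.8 250.4] 0.7
wedge_mid side [292.2 264.3] 0.66
[0.49   0.3457 0.1651] 0.0016010595298848595 tool mm [-22.4955  -1.2248   0.0778]
wedge_tip top [180.2 223. ] 0.93
wedge_tip side [263.1 260.6] 0.93
[0.5482 0.3357 0.1525] 0.0012048850449655289 tool mm [-55.4074  -1.4586  50.7707]
-0.03 0.1 [0.4933 0.0451 0.1026] (array([ 0.059, -1.013, -0.156]), array([ 0.001, -0.001,  0.229]))
-0.03 0.003 [0.4933 0.0451 0.0056] (array([ 0.059, -1.013, -0.479]), array([ 0.001, -0.001,  0.229]))
0.08 0 [0.6013 0.066  0.0026] (array([ 0.419, -0.943, -0.489]), array([ 0.001, -0.001,  0.229]))
```

Call:
arm_command([
  {"translation": [-0.03, -0.12, 0.05], "delta_rot": [0, 0, 0.03]},
  {"translation": [-0.03, -0.25, 0.05], "delta_rot": [0, 0, 0.06]},
  {"translation": [-0.03, -0.38, 0.05], "delta_rot": [0, 0, 0.1]},
  {"translation": [-0.03, -0.51, 0.05], "delta_rot": [0, 0, 0.15]},
  {"translation": [-0.02, -0.64, 0.05], "delta_rot": [0, 0, 0.2]},
  {"translation": [0, -0.77, 0.02], "delta_rot": [0, 0, 0.229]},
  {"translation": [0, -0.89, 0], "delta_rot": [0, 0, 0.229]},
  {"translation": [0, -0.96, 0], "delta_rot": [0, 0, 0.229]},
  {"translation": [0, -0.99, 0], "delta_rot": [0, 0, 0.229]},
  {"translation": [0, -0.99, -0.1], "delta_rot": [0, 0, 0.229]},
  {"translation": [0, -0.99, -0.16], "delta_rot": [0, 0, 0.229]},
  {"translation": [0, -0.99, -0.16], "delta_rot": [0, 0, 0.229]},
  {"translation": [0, -0.99, -0.16], "delta_rot": [0, 0, 0.229]},
])

```text
t: 10.57
eef_pos: [0.4731, 0.0489, 0.0972]
tcp_rot: [180.0, 44.6, -169.4]
wrist_force: [-0.5, -0.6, -1.5]
gripper_width: 0.0309
finger_force: 59.7
```

Run:
```python
from h import *
np.set_printoptions(precision=4,suppress=True)
s=bot.read_state(); print(s["t"],s["eef_pos"],s["tcp_rot"],s["gripper_width"],s["qpos"])
R0=Ro.from_euler("xyz",s["tcp_rot"],degrees=True).as_matrix()
S=np.array([.597,.0652,.007]); y=np.radians(11);u=np.array([np.cos(y),np.sin(y),0]);v=np.array([-u[1],u[0],0])
for n in("side","top","wrist"): save(n,f"pics/{n[0]}7.png")
for q in("wedge_tip","slot","deck_edge","pan_edge","latch_grip"):
    L={}
    for n in("top","side"):
        r=bot.landmark_of(q,n)
        if r and r[0]["score"]>.4: L[n]=r[0]["xy"]
    if len(L)==2:
        p,e=tri(L.items()); d=p-S; print(q,p,round(e,4),"slot mm",d@u*1e3,d@v*1e3,d[2]*1e3)
    r=bot.landmark_of(q,"wrist")
    if r: print("  wrist",r[0]["xy"],r[0]["score"])
for tipx,h in((-.03,.003),):
    p,R=pose(S+u*(tipx-.106)+[0,0,.026+h],11,45); print(tipx,h,p,delta(p,R))
```

```text
10.5667 [0.4731 0.0489 0.0972] [ 179.9648   44.5553 -169.3889] 0.030946016886458733 [ -13.0948  -33.8683  133.225    25.2714   41.4567 -126.8615]
wedge_tip [0.546  0.0679 0.0997] 0.0019 slot mm -49.584009985515365 12.424304603737342 92.7188039622272
slot [0.5931 0.0654 0.0082] 0.0014 slot mm -3.835141991483056 0.9384094290982509 1.2295976787244394
  wrist [436.2, 245.6] 0.3
  wrist [273.7, 227.7] 0.96
pan_edge [0.5666 0.0577 0.0981] 0.0014 slot mm -31.221177188366394 -1.540406898124535 91.13500103036506
latch_grip [0.505  0.168  0.0827] 0.0016 slot mm -70.6615055453358 118.47828873570856 75.69102225684107
  wrist [433.5, 243.8] 0.94
-0.03 0.003 [0.4933 0.0451 0.0056] (array([ 0.061, -0.025, -0.321]), array([ 0.001, -0.   , -0.   ]))
```

Call:
arm_command([
  {"translation": [0, -0.027, -0.1], "delta_rot": [0, 0, 0]},
  {"translation": [0.01, -0.027, -0.2], "delta_rot": [0, 0, 0]},
  {"translation": [0.03, -0.026, -0.27], "delta_rot": [0, 0, 0]},
  {"translation": [0.061, -0.025, -0.31], "delta_rot": [0, 0, 0]},
  {"translation": [0.061, -0.025, -0.32], "delta_rot": [0, 0, 0]},
  {"translation": [0.061, -0.025, -0.32], "delta_rot": [0, 0, 0]},
  {"translation": [0.061, -0.025, -0.32], "delta_rot": [0, 0, 0]},
])

```text
t: 12.05
eef_pos: [0.4934, 0.0452, 0.0066]
tcp_rot: [-179.9, 45.0, -168.9]
wrist_force: [-0.5, -0.5, -0.8]
gripper_width: 0.0309
finger_force: 61.1
```

```bash
cat > st.py <<'E'
from h import *
np.set_printoptions(precision=4,suppress=True)
s=bot.read_state(); print(s["t"],s["eef_pos"],s["tcp_rot"],s["wrist_force"],s["gripper_width"],s["qpos"])
S=np.array([.597,.0652,.007]); y=np.radians(11);u=np.array([np.cos(y),np.sin(y),0]);v=np.array([-u[1],u[0],0])
d=s["eef_pos"]-S;print("TCP slot mm",d@u*1e3,d@v*1e3,d[2]*1e3)
E
cat > look.py <<'E'
from st import *
import sys
for n in("side","top","wrist"): save(n,f"pics/{n[0]}{sys.argv[1]}.png")
for q in sys.argv[2:]:
    L={}
    for n in("top","side"):
        r=bot.landmark_of(q,n)
        if r and r[0]["score"]>.4: L[n]=r[0]["xy"]
    if len(L)==2:
        p,e=tri(L.items()); d=p-S; print(q,p,round(e,4),"slot mm",d@u*1e3,d@v*1e3,d[2]*1e3)
    else: print(q,L)
E
python3 look.py 8 wedge_mid wedge_tip
```

```text
12.05 [0.4934 0.0452 0.0066] [-179.8812   44.9579 -168.8888] [-0.5087 -0.4928 -0.8143] 0.03089508345675666 [ -13.2754  -19.1838  137.2789   42.1014   25.6155 -146.9481]
TCP slot mm -105.46718284261893 0.14931796598219405 -0.44136115223558736
wedge_mid [0.5028 0.05   0.0258] 0.0014 slot mm -95.36159441136188 3.0332052429747756 18.83033183101791
wedge_tip {'top': [307.8, 222.3]}
```

Call:
arm_command([
  {"translation": [0.04, 0.008, -0.004], "delta_rot": [0, 0, 0]},
  {"translation": [0.08, 0.016, -0.006], "delta_rot": [0, 0, 0]},
  {"translation": [0.12, 0.023, -0.006], "delta_rot": [0, 0, 0]},
  {"translation": [0.131, 0.025, -0.006], "delta_rot": [0, 0, 0]},
  {"translation": [0.131, 0.025, -0.006], "delta_rot": [0, 0, 0]},
])

```text
t: 12.82
eef_pos: [0.5333, 0.0529, 0.0048]
tcp_rot: [-179.9, 45.0, -168.9]
wrist_force: [0.6, 0.6, -1.1]
gripper_width: 0.0309
finger_force: 61.1
```

```bash
python3 look.py 9 wedge_mid wedge_tip pan_edge
```

```text
12.8167 [0.5333 0.0529 0.0048] [-179.8822   44.9747 -168.8774] [ 0.551   0.5973 -1.0946] 0.030935025339251333 [  -9.9555  -11.8076  132.4712   42.8678   21.7661 -146.0058]
TCP slot mm -64.89736504049306 0.048363261320904176 -2.2444835887711805
wedge_mid [0.5473 0.0572 0.0256] 0.004 slot mm -50.31380051666554 1.5867977038347503 18.634823043539882
wedge_tip [0.609  0.0677 0.0107] 0.0015 slot mm 12.281124958857138 0.1587216034286077 3.689748966294342
pan_edge [0.5658 0.06   0.0891] 0.0066 slot mm -31.578208802326113 0.8771757775769262 82.11039112854857
```

Call:
arm_command([
  {"translation": [0.02, 0.004, 0], "delta_rot": [0, 0, 0]},
  {"translation": [0.04, 0.008, 0], "delta_rot": [0, 0, 0]},
  {"translation": [0.06, 0.012, 0], "delta_rot": [0, 0, 0]},
  {"translation": [0.08, 0.016, 0], "delta_rot": [0, 0, 0]},
  {"translation": [0.1, 0.02, 0], "delta_rot": [0, 0, 0]},
  {"translation": [0.1, 0.02, 0], "delta_rot": [0, 0, 0]},
])

```text
t: 13.77
eef_pos: [0.563, 0.0593, 0.004]
tcp_rot: [-180.0, 44.9, -168.9]
wrist_force: [1.7, 0.8, -2.8]
gripper_width: 0.0312
finger_force: 60.7
```

```bash
python3 look.py 10 wedge_mid wedge_tip pan_edge
```

```text
13.7667 [0.563  0.0593 0.004 ] [-179.9718   44.8905 -168.9221] [ 1.662   0.8174 -2.8319] 0.03116721038423009 [  -7.9105   -7.037   128.7017   42.2175   19.9411 -144.1597]
TCP slot mm -34.489555313994074 0.7108398190993658 -3.0488649564361725
wedge_mid [0.5756 0.0569 0.0183] 0.0015 slot mm -22.615427627433693 -4.021217567307812 11.314044017025575
wedge_tip {}
pan_edge [0.5669 0.0562 0.096 ] 0.0013 slot mm -31.316284346491884 -3.099716139786102 88.97556561274143
```

Call:
arm_command([
  {"translation": [0.02, 0.004, 0], "delta_rot": [0, 0, 0]},
  {"translation": [0.04, 0.008, 0], "delta_rot": [0, 0, 0]},
  {"translation": [0.06, 0.012, 0], "delta_rot": [0, 0, 0]},
  {"translation": [0.08, 0.015, 0], "delta_rot": [0, 0, 0]},
  {"translation": [0.092, 0.016, 0], "delta_rot": [0, 0, 0]},
  {"translation": [0.092, 0.016, 0], "delta_rot": [0, 0, 0]},
])

```text
t: 14.72
eef_pos: [0.5896, 0.0637, 0.0039]
tcp_rot: [-180.0, 44.9, -168.9]
wrist_force: [-2.3, 1.2, -0.9]
gripper_width: 0.0305
finger_force: 61.2
```

```bash
python3 look.py 11 wedge_mid pan_edge deck_edge
```

```text
14.7167 [0.5896 0.0637 0.0039] [-179.9541   44.8812 -168.9395] [-2.3354  1.2231 -0.9118] 0.03050552015188031 [  -6.5447   -3.2232  125.3095   41.1987   18.8361 -142.3118]
TCP slot mm -7.518080874731357 -0.05661361718796486 -3.148476382846263
wedge_mid [0.6117 0.065  0.0215] 0.0028 slot mm 14.445348824005366 -2.981916897723651 14.451876567167604
pan_edge [0.5623 0.0626 0.11  ] 0.004 slot mm -34.53060017436548 4.066379738726949 103.00567279308174
deck_edge {'side': [264.7, 214.5]}
```

```bash
cat > tilt.py <<'E'
from st import *
H=S+u*.140+[0,0,.023]
def rot(p,a): # front up positive by a
    d=p-H; x,z=d@u,d[2]; y=d@v
    return H+u*(x*np.cos(a)+z*np.sin(a))+v*y+np.array([0,0,z*np.cos(a)-x*np.sin(a)])
def tilt(f0,f1,n):
    A,B=(cv2.cvtColor(cv2.imread(f"pics/{f}.png"),6) for f in(f0,f1))
    # patch: pan front-left edge region, points on pan at level pose
    q=[S+u*x+v*y+[0,0,.099] for x in(-.027,.09) for y in(-.06,.06)]
    px=np.array([proj(n,rot(p,-.085)) for p in q]); x0,y0=(px.min(0)-4).astype(int); x1,y1=(px.max(0)+4).astype(int)
    T=A[y0:y1,x0:x1]; m=6; I=B[y0-m:y1+m,x0-m:x1+m]
    r=cv2.matchTemplate(I,T,cv2.TM_CCOEFF_NORMED); _,sc,_,l=cv2.minMaxLoc(r)
    W=np.float32([[1,0,l[0]],[0,1,l[1]]])
    try: cc,W=cv2.findTransformECC(T,I,W,cv2.MOTION_AFFINE,(3,200,1e-6),None,3)
    except cv2.error as e: cc=-1
    mv=lambda P:W@[P[0]-x0,P[1]-y0,1]-np.array([m,m])+[x0,y0]-P
    out=[]
    for p,P in zip(q,px):
        d=mv(P); g=(proj(n,rot(p,-.075))-proj(n,rot(p,-.085)))/.01; out.append((d.round(2).tolist(),round(float(d@g/(g@g)),4)))
    return round(sc,3),round(cc,3),out
E
python3 - <<'E'
from tilt import *
for n,a,L in(("side","side0",("s9","s10","s11")),("top","top0",("t11",))):
    for f in L: print(f,tilt(a,f,n))
E
```

```text
15.1667 [0.5897 0.0637 0.0038] [-179.9415   44.8923 -168.9345] [-5.4006  0.3427  1.1094] 0.030849927386555547 [  -6.5351   -3.2195  125.315    41.2139   18.81   -142.3249]
TCP slot mm -7.487470746724497 -0.0453677337363758 -3.1580308828965857
s9 (0.998, 0.998, [([0.01, 0.04], -0.0007), ([-0.1, -0.08], 0.0019), ([0.14, 0.04], -0.0042), ([0.05, -0.09], 0.0001)])
s10 (0.929, 0.98, [([-0.93, -0.75], 0.0183), ([-2.13, -1.22], 0.0334), ([4.09, -0.14], -0.1014), ([3.31, -0.56], -0.0719)])
s11 (0.796, 0.944, [([-2.02, -3.3], 0.0662), ([-8.18, -3.69], 0.1137), ([17.42, -1.07], -0.4251), ([12.89, -1.27], -0.292)])
t11 (0.927, 0.974, [([-0.16, -4.01], 0.0909), ([-0.54, -3.48], 0.0827), ([3.44, 11.43], -0.3087), ([3.09, 12.05], -0.3234)])
```

Call:
arm_command([
  {"translation": [0.013, 0.0025, 0], "delta_rot": [0, 0, 0]},
  {"translation": [0.026, 0.005, 0], "delta_rot": [0, 0, 0]},
  {"translation": [0.026, 0.005, 0], "delta_rot": [0, 0, 0]},
  {"translation": [0.026, 0.005, 0], "delta_rot": [0, 0, 0]},
])

```text
t: 15.5
eef_pos: [0.5977, 0.065, 0.0039]
tcp_rot: [-179.9, 44.9, -168.9]
wrist_force: [-2.3, -0.5, -0.9]
gripper_width: 0.0309
finger_force: 61.1
```

```bash
python3 st.py
```

```text
15.5 [0.5977 0.065  0.0039] [-179.9032   44.9098 -168.9306] [-2.3274 -0.4677 -0.9387] 0.030939848860596454 [  -6.1574   -2.1295  124.2901   40.801    18.512  -141.6825]
TCP slot mm 0.6803349521614976 -0.3805864410198947 -3.1053073707356567
```

Call:
arm_command([
  {"translation": [0, 0, 0], "delta_rot": [0, 0, 0]},
  {"translation": [0, 0, 0], "delta_rot": [0, 0, 0]},
  {"translation": [0, 0, 0], "delta_rot": [0, 0, 0]},
  {"translation": [0, 0, 0], "delta_rot": [0, 0, 0]},
  {"translation": [0, 0, 0], "delta_rot": [0, 0, 0]},
], grip=0.35)

```text
t: 15.92
eef_pos: [0.5986, 0.0648, 0.005]
tcp_rot: [-179.9, 45.0, -168.9]
wrist_force: [0.1, -0.1, 0.6]
gripper_width: 0.0555
finger_force: 0.0
```

Call:
arm_command([
  {"translation": [-0.04, -0.008, 0.03], "delta_rot": [0, 0, 0]},
  {"translation": [-0.1, -0.019, 0.09], "delta_rot": [0, 0, 0]},
  {"translation": [-0.18, -0.035, 0.17], "delta_rot": [0, 0, 0]},
  {"translation": [-0.28, -0.054, 0.27], "delta_rot": [0, 0, 0]},
  {"translation": [-0.35, -0.068, 0.4], "delta_rot": [0.02, 0.1, 0]},
  {"translation": [-0.38, -0.07, 0.5], "delta_rot": [0.04, 0.2, 0]},
  {"translation": [-0.4, -0.07, 0.6], "delta_rot": [-0.05, 0.26, 0]},
  {"translation": [-0.4, -0.07, 0.6], "delta_rot": [-0.05, 0.26, 0]},
  {"translation": [-0.4, -0.07, 0.6], "delta_rot": [-0.05, 0.26, 0]},
])

```text
t: 16.67
eef_pos: [0.4835, 0.0441, 0.1934]
tcp_rot: [-179.6, 21.8, -168.8]
wrist_force: [1.0, -0.0, -1.1]
gripper_width: 0.0553
finger_force: 0.0
```

```bash
python3 look.py 12 wedge_mid pan_edge slot
python3 - <<'E'
from tilt import *
for n,a,f in(("side","side0","s12"),("top","top0","t12")): print(f,tilt(a,f,n))
for n,f in(("wrist","w12"),("top","t12"),("side","s12")):
    im=cv2.imread(f"pics/{f}.png");h=cv2.cvtColor(im,cv2.COLOR_BGR2HSV)
    M=cv2.inRange(h,(8,60,40),(28,255,255)); c=proj(n,S-u*.03+[0,0,.02]); 
    k,l,s,ce=cv2.connectedComponentsWithStats(M); i=min((i for i in range(1,k) if s[i,4]>25),key=lambda i:np.hypot(*(ce[i]-c)))
    ct=max(cv2.findContours((l==i).astype(np.uint8),0,1)[0],key=len); ap=cv2.approxPolyDP(ct,1.5,True)[:,0]
    print(n,"expect",c,s[i],ce[i],ap.tolist())
    for t in(.075,.08,.085): print("  ",t,[proj(n,S+u*(t-.12)+v*b*.016+[0,0,z]).round(1).tolist() for b in(1,-1) for z in(0,.03)])
w=cv2.imread("pics/w12.png"); sd=cv2.imread("pics/s12.png"); c=proj("wrist",S-u*.04).astype(int)
a=w[max(c[1]-100,0):c[1]+100,max(0,c[0]-100):c[0]+100]; b=sd[170:250,205:285]
cv2.imwrite("pics/z12.png",np.hstack([cv2.resize(a,(400,400),interpolation=2),cv2.resize(b,(400,400),interpolation=2)])); print(c)
E
```

```text
16.6667 [0.4835 0.0441 0.1934] [-179.6443   21.8093 -168.802 ] [ 0.9775 -0.0066 -1.0944] 0.0552897556853281 [  -5.7235  -20.058   105.2344    6.1069   73.865  -107.4656]
TCP slot mm -115.48378879331158 0.9718558834332732 186.4284795574714
wedge_mid [0.6128 0.0584 0.0042] 0.0002 slot mm 14.249772554344112 -9.733256972928238 -2.8358320810027564
pan_edge {'side': [279.1, 192.9]}
slot [0.5893 0.0753 0.0263] 0.0009 slot mm -5.593329388095104 11.409627473890195 19.279020071989013
17.1167 [0.4769 0.0438 0.1826] [ 179.9607   21.0042 -169.0324] [-0.0191  0.7455 -0.2553] 0.05560500268015808 [  -5.9583  -20.1592  106.3232    6.2788   73.7704 -107.6221]
TCP slot mm -121.97648125651175 1.9331335829977756 175.64662501487683
s12 (0.791, 0.949, [([-2.21, -3.93], 0.0775), ([-7.76, -4.39], 0.1213), ([15.7, -1.43], -0.3762), ([11.65, -1.67], -0.2569)])
t12 (0.945, 0.983, [([-0.33, -4.61], 0.1043), ([-0.32, -3.09], 0.0729), ([1.66, 4.62], -0.1258), ([1.67, 6.17], -0.1663)])
wrist expect [283.1764 212.8136] [ 266  189   32   44 1289] [281.2141 210.9628] [[295, 190], [268, 190], [266, 204], [267, 231], [2
[... 239 characters left out ...]
1]]
top expect [310.0169 220.5385] [301 212  17  17 197] [309.2843 219.9898] [[314, 212], [301, 216], [305, 228], [317, 224]]
   0.075 [[304.5, 229.8], [305.2, 227.5], [317.6, 226.7], [318.6, 224.3]]
   0.08 [[304.0, 227.7], [304.6, 225.4], [317.0, 224.6], [318.1, 222.3]]
   0.085 [[303.5, 225.7], [304.1, 223.4], [316.5, 222.6], [317.5, 220.2]]
side expect [278.5949 215.1864] [267 209  17  16 237] [275.3629 216.6667] [[283, 209], [268, 211], [268, 224], [282, 224]]
   0.075 [[284.3, 225.0], [284.5, 216.4], [284.1, 216.8], [284.3, 208.3]]
   0.08 [[282.4, 225.0], [282.6, 216.4], [282.3, 216.8], [282.4, 208.3]]
   0.085 [[280.5, 225.0], [280.6, 216.4], [280.4, 216.8], [280.5, 208.3]]
[283 193]
```

View pics/z12.png

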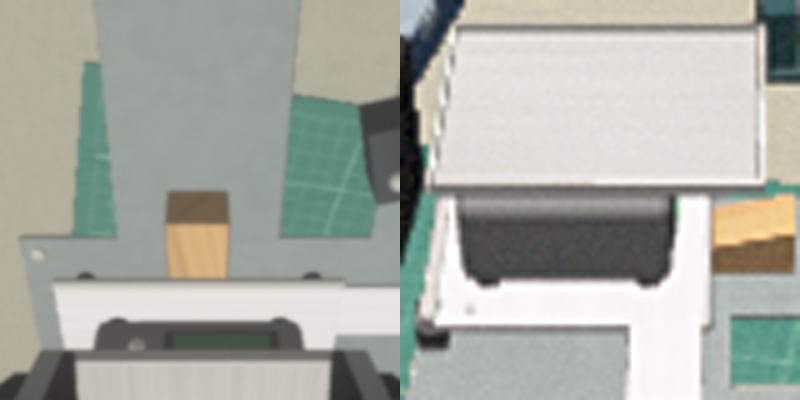

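The last picture shows the wedge centred on the apron. In wrist pixels the thick face spans rows 188–204 and the deck edge is at row 232. Next I'll get the tilt from the slope of the pan's near edge in the side view, and the wedge depth from the wrist view.

```bash
cat > slope.py <<'E'
from tilt import *
from scipy.optimize import brentq
def slope(f,xs,r0):
    g=cv2.GaussianBlur(cv2.imread(f"pics/{f}.png"),(0,0),.8)[:,:,1].astype(float); d=g[:-1]-g[1:]
    P=[]
    for x in range(*xs):
        w=d[r0-7:r0+8,x]; k=int(w.argmax())
        if 0<k<14: a,b,c=w[k-1:k+2]; P.append((x,r0-7+k+.5+.5*(a-c)/(a-2*b+c)))
    P=np.array(P); c=np.polyfit(*P.T,1)
    for _ in range(4):
        e=abs(P[:,1]-np.polyval(c,P[:,0])); P=P[e<max(.5,2*np.median(e))]; c=np.polyfit(*P.T,1)
    return c[0],np.polyval(c,245),len(P),e.std()
def model(a):
    A,B=(proj("side",rot(S+u*x+v*.065+[0,0,.097],a)) for x in(-.02,.09)); m=(A[1]-B[1])/(A[0]-B[0]); return m,A[1]+m*(245-A[0])
def est(f,r0):
    m,r,n,e=slope(f,(222,270),r0); print(f,"slope %.4f row %.2f n%d sd%.2f"%(m,r,n,e),"tilt from slope",brentq(lambda a:model(a)[0]-m,-.3,.3),"from row",[brentq(lambda a:model(a)[1]-r,-.3,.3)])
E
python3 - <<'E'
from slope import *
for a in(-.085,0,.02): print(a,model(a))
for f,r in (("side0",208),("s9",208),("s12",207)): est(f,r)
for a in (.085,.0): pass
A=at_z("wrist",(281,204.5),.037);B=at_z("wrist",(281,232.3),.033);C=at_z("wrist",(281,188.5),.007);D=at_z("wrist",(281,212),.007)
print("thick->edge mm",(B-A)@u*1e3,"bottom->edge",(B-C)@u*1e3)
E
```

```text
17.1167 [0.4769 0.0438 0.1826] [ 179.9607   21.0042 -169.0324] [-0.0191  0.7455 -0.2553] 0.05560500268015808 [  -5.9583  -20.1592  106.3232    6.2788   73.7704 -107.6221]
TCP slot mm -121.97648125651175 1.9331335829977756 175.64662501487683
-0.085 (np.float64(0.065305102169268), np.float64(211.3135589711758))
0 (np.float64(0.00128610062432718), np.float64(208.9888160174453))
0.02 (np.float64(-0.013899563694068253), np.float64(208.41248507417248))
side0 slope 0.0619 row 208.88 n48 sd0.09 tilt from slope -0.08044207745608477 from row [0.003873683840831015]
s9 slope 0.0622 row 208.88 n48 sd0.09 tilt from slope -0.08086076582899766 from row [0.003920341680208865]
s12 slope 0.0017 row 206.44 n48 sd0.03 tilt from slope -0.0005163430268603029 from row [0.08549052858533306]
thick->edge mm 39.444247903986756 bottom->edge 37.70441842750787
```

The deck is level, within about 0.004 rad, and the thick end is 38–39 mm in front of the edge. Next, the latch.

Run:
```python
from h import *
np.set_printoptions(precision=4,suppress=True)
for h in(.1,.0): 
    p,R=pose([.506,.1645,.071+h],7.1,0); print(p,delta(p,R))
```

```text
[0.506  0.1645 0.128 ] (array([ 0.097,  0.402, -0.182]), array([-0.037,  0.23 , -0.043]))
[0.506  0.1645 0.028 ] (array([ 0.097,  0.402, -0.515]), array([-0.037,  0.23 , -0.043]))
```

Call:
arm_command([
  {"translation": [0.02, 0.1, 0.1], "delta_rot": [-0.01, 0.06, -0.01]},
  {"translation": [0.05, 0.2, 0.1], "delta_rot": [-0.02, 0.12, -0.02]},
  {"translation": [0.08, 0.3, 0.1], "delta_rot": [-0.03, 0.18, -0.03]},
  {"translation": [0.097, 0.4, 0.05], "delta_rot": [-0.037, 0.23, -0.043]},
  {"translation": [0.097, 0.402, -0.05], "delta_rot": [-0.037, 0.23, -0.043]},
  {"translation": [0.097, 0.402, -0.1], "delta_rot": [-0.037, 0.23, -0.043]},
  {"translation": [0.097, 0.402, -0.1], "delta_rot": [-0.037, 0.23, -0.043]},
  {"translation": [0.097, 0.402, -0.1], "delta_rot": [-0.037, 0.23, -0.043]},
  {"translation": [0.097, 0.402, -0.1], "delta_rot": [-0.037, 0.23, -0.043]},
])

```text
t: 17.87
eef_pos: [0.5075, 0.1644, 0.1557]
tcp_rot: [-180.0, 0.3, -172.9]
wrist_force: [0.6, -0.2, 0.7]
gripper_width: 0.0553
finger_force: 0.0
```

Run:
```python
from st import *
im=save("wrist","pics/w13.png")
for q,z in(("latch_grip",.07),):
    for x in bot.landmark_of(q,"wrist")[:2]: print(x["xy"],x["score"],at_z("wrist",x["xy"],z))
c=proj("wrist",[.506,.1645,.08]); print(c,[proj("wrist",[.506+a*.023,.1645+a*.003,.08]) for a in(-1,1)])
m=bot.cut_out("latch","wrist")
g=cv2.cvtColor(im,cv2.COLOR_RGB2GRAY); x,y=c.astype(int)
w=g[y-60:y+60,x-60:x+60]; M=(w<45).astype(np.uint8); k,l,st,ce=cv2.connectedComponentsWithStats(M)
for i in range(1,k):
    if st[i,4]>80:
        r=cv2.minAreaRect(np.argwhere(l==i)[:,::-1].astype(np.float32)); print(ce[i]+[x-60,y-60],r[1],r[2],st[i,4],at_z("wrist",np.array(r[0])+[x-60,y-60],.08), [at_z("wrist",q+[x-60,y-60],.08)[:2] for q in cv2.boxPoints(r)])
for x in m[:1]: ys,xs=np.nonzero(x["mask"]); print("mask",x["score"],xs.min(),xs.max(),ys.min(),ys.max())
print(w[::8,::6])
```

```text
17.8667 [0.5075 0.1644 0.1557] [-179.9792    0.287  -172.9201] [ 0.5845 -0.2269  0.7351] 0.055342413101567255 [ 11.8842   3.618   86.0188  -0.0448  90.079  -85.1958]
TCP slot mm -68.91869734612447 114.41845868130316 148.6804865861158
[286.0623 211.7345] [array([285.9063, 180.1749]), array([286.2098, 241.5678])]
mask 0.61 253 385 179 243
[[165 165 168 169 171 169 148 140 142 142 145 152 151 152 154 153 154 160
  167 168]
 [167 168 169 171 169 170 153 127 114 157 156 157 155 154 155 197 154 149
  168 167]
 [165 163 168 128  66  66  86  93  82 156 155 155 156 155 155 156 154 149
  168 168]
 [118 118  90  91  89  90  91  91  91 127 154 154 156 156 155 155 155 149
  167 166]
 [123 117 118  92  90  88  90  91  91  52  51  53 151 154 154 154 155 130
  118 119]
 [121 121 129  91  89  88  88  89 117  61  60  77 116 140 137 135 140 127
  124 122]
 [123 117 121 111  90 181 145 171 196  61  58  93 182 201 200 200 200 199
  198 197]
 [121 116 119 117  90  93  87  88 189  58  56 102 183 193 191 192 191 190
  191 189]
 [120 116 122 119 112  88  99 145 155  59  57  96 157 156 154 152 153 144
  116 118]
 [122 116 122 131 126 134 131 157 156  59  58  99 154 155 153 154 153 144
  117 121]
 [120 119 122 136 118 121 117 152 156  59  58 114 153 155 155 154 153 147
  134 137]
 [122 119 118 131 117 120 118 143 153  59  59 117 153 154 155 154 153 151
  121 121]
 [119 119 118 133 118 120 119 136 157 156 156 153 153 152 152 156 154 150
  118 115]
 [152 154 155 155 153 156 157 156 155 157 156 155 156 156 156 155 155 155
  118 115]
 [155 155 155 155 156 156 158 158 158 157 157 157 157 158 155 156 155 154
  119 115]]
```

Run:
```python
from st import *
g=cv2.cvtColor(cv2.imread("pics/w13.png"),6); w=g[165:260,265:310]; M=(w<72).astype(np.uint8); k,l,st,ce=cv2.connectedComponentsWithStats(M); i=1+st[1:,4].argmax()
r=cv2.minAreaRect(np.argwhere(l==i)[:,::-1].astype(np.float32)); b=cv2.boxPoints(r)+[265,165]
print(r[1],b.tolist()); W=np.array([at_z("wrist",q,.08)[:2] for q in b]); print(W,W.mean(0))
```

```text
18.0167 [0.5079 0.1644 0.1567] [-179.9888    0.4071 -172.9277] [ 0.2435 -0.0164 -0.7902] 0.055314276105756004 [ 11.8782   3.554   85.9704  -0.0453  90.0708 -85.1943]
TCP slot mm -68.49127487241614 114.36673306578048 149.69725791453104
(18.11077308654785, 62.50425338745117) [[271.8780469894409, 240.09757232666016], [278.78048610687256, 177.97561073303223], [296.7804870605469, 179.9756088256836], [289.87804794311523, 242.09757232666016]]
[[0.5291 0.1568]
 [0.482  0.1564]
 [0.4819 0.1691]
 [0.529  0.1703]] [0.5055 0.1631]
```

Call:
arm_command([
  {"translation": [-0.006, -0.004, -0.1], "delta_rot": [0, 0, -0.033]},
  {"translation": [-0.006, -0.004, -0.2], "delta_rot": [0, 0, -0.033]},
  {"translation": [-0.006, -0.004, -0.28], "delta_rot": [0, 0, -0.033]},
  {"translation": [-0.006, -0.004, -0.34], "delta_rot": [0, 0, -0.033]},
  {"translation": [-0.006, -0.004, -0.38], "delta_rot": [0, 0, -0.033]},
  {"translation": [-0.006, -0.004, -0.41], "delta_rot": [0, 0, -0.033]},
  {"translation": [-0.006, -0.004, -0.42], "delta_rot": [0, 0, -0.033]},
  {"translation": [-0.006, -0.004, -0.42], "delta_rot": [0, 0, -0.033]},
  {"translation": [-0.006, -0.004, -0.42], "delta_rot": [0, 0, -0.033]},
])

```text
t: 18.77
eef_pos: [0.5063, 0.1636, 0.0297]
tcp_rot: [-180.0, 0.3, -175.9]
wrist_force: [0.2, -0.7, -0.2]
gripper_width: 0.0554
finger_force: 0.0
```

Call:
arm_command([
  {"translation": [0, 0, 0], "delta_rot": [0, 0, 0]},
  {"translation": [0, 0, 0], "delta_rot": [0, 0, 0]},
  {"translation": [0, 0, 0], "delta_rot": [0, 0, 0]},
  {"translation": [0, 0, 0], "delta_rot": [0, 0, 0]},
  {"translation": [0, 0, 0], "delta_rot": [0, 0, 0]},
  {"translation": [0, 0, 0], "delta_rot": [0, 0, 0]},
], grip=1)

```text
t: 19.27
eef_pos: [0.5057, 0.1648, 0.0292]
tcp_rot: [179.9, 0.2, -175.8]
wrist_force: [-1.2, 5.5, 3.6]
gripper_width: 0.01
finger_force: 60.4
```

Run:
```python
from st import *
print(s["wrist_torque"],s["finger_force"])
```

```text
19.2667 [0.5057 0.1648 0.0292] [ 179.8985    0.2463 -175.8384] [-1.1504  5.5015  3.6179] 0.009981496324087137 [ 11.897    8.6111  95.5358   0.0696  75.5954 -82.282 ]
TCP slot mm -70.60873718646944 115.19183124133197 22.241024482775895
[ 0.7351  0.157  -0.0836] 60.41896104812622
```

Call:
arm_command([
  {"translation": [0, 0.004, 0], "delta_rot": [0, 0, -0.06]},
  {"translation": [0, 0.004, 0], "delta_rot": [0, 0, -0.12]},
  {"translation": [0, 0.004, 0], "delta_rot": [0, 0, -0.18]},
  {"translation": [0, 0.004, 0], "delta_rot": [0, 0, -0.24]},
  {"translation": [0, 0.004, 0], "delta_rot": [0, 0, -0.3]},
  {"translation": [0, 0.004, 0], "delta_rot": [0, 0, -0.36]},
  {"translation": [0, 0.004, 0], "delta_rot": [0, 0, -0.42]},
  {"translation": [0, 0.004, 0], "delta_rot": [0, 0, -0.48]},
  {"translation": [0, 0.004, 0], "delta_rot": [0, 0, -0.48]},
])

```text
t: 20.02
eef_pos: [0.5061, 0.1661, 0.0293]
tcp_rot: [179.8, 0.2, 140.8]
wrist_force: [-0.6, 5.3, 3.7]
gripper_width: 0.01
finger_force: 60.3
```

Call:
arm_command([
  {"translation": [0, 0, 0], "delta_rot": [0, 0, -0.06]},
  {"translation": [0, 0, 0], "delta_rot": [0, 0, -0.12]},
  {"translation": [0, 0, 0], "delta_rot": [0, 0, -0.18]},
  {"translation": [0, 0, 0], "delta_rot": [0, 0, -0.24]},
  {"translation": [0, 0, 0], "delta_rot": [0, 0, -0.3]},
  {"translation": [0, 0, 0], "delta_rot": [0, 0, -0.36]},
  {"translation": [0, 0, 0], "delta_rot": [0, 0, -0.4]},
  {"translation": [0, 0, 0], "delta_rot": [0, 0, -0.43]},
  {"translation": [0, 0, -0.006], "delta_rot": [0, 0, -0.43]},
  {"translation": [0, 0, -0.01], "delta_rot": [0, 0, -0.43]},
  {"translation": [0, 0, -0.01], "delta_rot": [0, 0, -0.43]},
])

```text
t: 20.93
eef_pos: [0.5071, 0.1666, 0.0259]
tcp_rot: [179.7, -0.0, 102.3]
wrist_force: [3.5, 6.7, -0.4]
gripper_width: 0.0102
finger_force: 59.9
```

Run:
```python
from st import *
print(s["wrist_torque"],s["finger_force"])
```

```text
20.9333 [0.5071 0.1666 0.0259] [179.7457  -0.0101 102.2598] [ 3.541   6.6914 -0.3681] 0.010199100320889635 [12.0926  9.0374 95.4596  0.0112 75.2488 -0.1699]
TCP slot mm -68.89977625649303 116.68724142259516 18.921839751387107
[ 1.0705 -0.5258  0.0327] 59.932664930820465
```

Call:
arm_command([
  {"translation": [0, 0, 0], "delta_rot": [0, 0, -0.02]},
  {"translation": [0, 0, 0], "delta_rot": [0, 0, -0.02]},
  {"translation": [0, 0, 0], "delta_rot": [0, 0, -0.02]},
  {"translation": [0, 0, 0], "delta_rot": [0, 0, -0.02]},
  {"translation": [0, 0, 0.05], "delta_rot": [0, 0, -0.02]},
  {"translation": [0, 0, 0.15], "delta_rot": [0, 0, -0.02]},
  {"translation": [0, 0, 0.25], "delta_rot": [0, 0, -0.02]},
  {"translation": [-0.05, 0, 0.35], "delta_rot": [0, 0, -0.02]},
  {"translation": [-0.15, 0, 0.45], "delta_rot": [0, 0, -0.02]},
  {"translation": [-0.25, 0, 0.5], "delta_rot": [0, 0, -0.02]},
  {"translation": [-0.25, 0, 0.5], "delta_rot": [0, 0, -0.02]},
  {"translation": [-0.25, 0, 0.5], "delta_rot": [0, 0, -0.02]},
], grip=0.4)

```text
t: 21.93
eef_pos: [0.4304, 0.1647, 0.1771]
tcp_rot: [179.8, 0.2, 100.5]
wrist_force: [0.9, -0.5, -0.4]
gripper_width: 0.0516
finger_force: 0.0
```

```bash
python3 look.py 14 latch_grip
python3 - <<'E'
from slope import *
est("s14",207)
# bar in wrist view
im=cv2.imread("pics/w14.png");g=cv2.cvtColor(im,6); c=proj("wrist",[.508,.1665,.076]); x,y=c.astype(int); print(c)
for z,zz in((.07,0),):
  for q in bot.landmark_of("latch_grip","wrist")[:1]: print(q["xy"],q["score"],at_z("wrist",q["xy"],.066))
w=g[y-45:y+45,x-45:x+45]; M=(w<72).astype(np.uint8);k,l,st,ce=cv2.connectedComponentsWithStats(M)
for i in range(1,k):
    if st[i,4]>100:
        r=cv2.minAreaRect(np.argwhere(l==i)[:,::-1].astype(np.float32)); b=cv2.boxPoints(r)+[x-45,y-45]; W=np.array([at_z("wrist",q,.076)[:2] for q in b]); e=[W[1]-W[0],W[2]-W[1]]; e=max(e,key=np.linalg.norm)
        print("bar",st[i],W.mean(0),np.linalg.norm(e),"yaw",np.degrees(np.arctan2(e[1],e[0])))
# side view bright tongue, and difference from start
for n in("side","top"):
    a=cv2.imread(f"pics/{n}0.png");b=cv2.imread(f"pics/{n[0]}14.png")
    print(n,"tongue ends",{k:proj(n,S+np.array([-.0,0,.036])+u*(-.068+dx)+v*(.115+dy)).round().tolist() for k,dx,dy in(("locked",.07,0),("open",0,.07))},
      [ (f[tuple(proj(n,S+[0,0,.036]+u*(-.068+dx)+v*(.115+dy)).round().astype(int)[::-1])]).tolist() for f in(a,b) for dx,dy in((.07,0),(0,.07))])
for nme in("logic_analyser","solder_reel","side_cutters"):
    print(nme,[np.round(q["xy"],1).tolist() for q in bot.spot_in(nme,"top")[:1]])
E
```

```text
21.9333 [0.4304 0.1647 0.1771] [179.78     0.1678 100.4979] [ 0.8982 -0.5131 -0.3602] 0.051626499997635314 [14.0212 -6.1636 93.1647 -0.1812 92.7896  3.5138]
TCP slot mm -144.58842315437713 129.44571774257872 170.0941573039511
latch_grip {'side': [292.4, 232.8]}
22.1833 [0.4303 0.1643 0.1736] [-179.7809    0.1773  100.424 ] [-0.6617 -0.1919  0.1306] 0.05128844327206243 [13.9632 -5.781  93.2181 -0.1637 92.7925  3.532 ]
TCP slot mm -144.77414787398808 129.0792308111831 166.57038810853118
s14 slope 0.0013 row 206.44 n48 sd0.03 tilt from slope -7.788831018493527e-05 from row [0.0852984420220706]
[382.4035 219.7893]
[374.2, 220.5] 0.62 [0.5051 0.1619 0.066 ]
bar [ 15  16  34  58 890] [0.4972 0.165 ] 0.04748473721167397 yaw -74.62123733738737
side tongue ends {'locked': [265.0, 242.0], 'open': [296.0, 264.0]} [[181, 184, 187], [241, 244, 249], [221, 223, 227], [185, 185, 183]]
top tongue ends {'locked': [259.0, 217.0], 'open': [235.0, 254.0]} [[160, 157, 154], [127, 129, 128], [133, 134, 134], [58, 59, 32]]
logic_analyser []
solder_reel [[399.5, 284.1]]
side_cutters [[141.9, 298.1]]
```

Run:
```python
from tilt import *
g=cv2.imread("pics/w14.png")[:,:,1].astype(float)
for lock,zt in ((1,.039),(0,.043)):
  out=[]
  for a in np.arange(.015,.060,.003):           # sample across the tongue
    t=np.arange(-.022,.022,.0005); c=S+u*(-.068+a)+v*.115; c[2]=zt
    px=np.array([proj("wrist",c+v*k) for k in t]).astype(np.float32)
    pr=cv2.remap(g.astype(np.float32),px[:,0].reshape(1,-1),px[:,1].reshape(1,-1),1)[0]
    d=np.gradient(cv2.GaussianBlur(pr.reshape(1,-1),(0,0),3)[0]); i,j=d.argmax(),d.argmin(); out.append((a,t[i]*1e3,t[j]*1e3,pr.max(),pr.min()))
  o=np.array(out); print(o.round(2)); w=o[:,1]; 
  for k in(1,2): print("edge yaw",11+np.degrees(np.arctan(np.polyfit(o[:,0],o[:,k]/1e3,1)[0])))
  break
```

```text
22.3833 [0.4303 0.1645 0.1744] [-179.859     0.1622  100.4328] [-0.4026  0.475   0.7251] 0.051158824401015796 [13.9782 -5.8398 93.1783 -0.1534 92.8123  3.5383]
TCP slot mm -144.64449353585874 129.2682599596465 167.38910867833505
[[  0.02  -8.     6.   190.5  102.46]
 [  0.02  -8.5    6.5  228.98 151.73]
 [  0.02  -8.5    6.5  228.   147.03]
 [  0.02  -9.     6.5  228.13 147.04]
 [  0.03  -8.5    7.   227.88 148.86]
 [  0.03  -8.5    7.   227.44 148.14]
 [  0.03  -8.     7.   227.   147.43]
 [  0.04  -8.     7.   226.97 150.58]
 [  0.04  -8.     7.   226.28 152.36]
 [  0.04  -8.5    7.   226.   147.99]
 [  0.04  -8.     7.5  225.97 156.32]
 [  0.05  -7.     7.5  225.84 159.58]
 [  0.05  -7.     7.5  225.   156.89]
 [  0.05  -7.     7.5  225.   158.6 ]
 [  0.06  -6.5    7.5  224.01 156.99]]
edge yaw 13.488072908063268
edge yaw 12.841016206924493
```

```bash
python3 -c "
from station import bot
print(bot.finish_job())"
```

```text
the job is handed in; nothing more can be done
None
```

The job is handed in: the wedge is under the middle of the deck's front edge and the deck measures level (about 0 rad, ±0.005). The latch is turned to about 88°, at its stop within measuring error. I judged that it dropped into the locked position from the angle and the hand force, without measuring its height. The reel and cutters were seen after the job, but the logic analyser was not found in the last top picture.

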